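# Put the sanding block away and shut the drawer

### The arm

A 6-joint arm with a two-finger parallel gripper is mounted at the origin on a cart in front of the work surface, level with it; the furniture and walls round the work are solid. World frame = base frame: x ahead of the robot, y to its left, z up, the work surface at z = 0. Lengths are in mm, angles in degrees, forces in N, time in s.
With the tool pointing down it reaches from about 325 to 925 mm from the base axis. Payload 3.1 kg.
Tool frame: the origin (TCP) lies at the very end of the fingers, on their centre line; the grasp point (between the pads) lies grasp_offset behind it (grasp_offset is the distance from the TCP to the grasp point, in mm); z points along the fingers, x is the direction in which the jaws open and shut, and the axes are right-handed (so a half turn about z gives the same grasp; the last joint's range is limited). The gripper opens to 85 mm and grips with 20 to 120 N. Pads are 22 mm wide; open, the fingers measure 114 mm over their backs; the gripper's body (76 mm by 85 mm) begins 54 mm behind the grasp point. The pads swing forward as they close: fully open they stand 13 mm farther back than shut.
Start: joints at [60.206, 12.427, 92.441, -0, 75.132, -6.429], TCP at [247.852, 573.767, 231.3] pointing down, gripper open.
Joint ranges: [-157.48, 157.48], [-44.54, 120.13], [17.64, 146.25], [-64.5, 244.5], [7.68, 150.69], [-147.95, 147.95]. Speed limits (degrees/s): [159.86, 159.86, 180, 180, 180, 180].

### API

Orientations are given as [roll, pitch, yaw] about the fixed x, y, z axes, in that order (R = Rz(yaw) Ry(pitch) Rx(roll)).
In Python, from station import * gives the robot as it stands. Calls block until the motion is done:
- goto(position, orientation): joint-space move of the TCP to a pose.
- move_l(position, attitude=None, speed=150): straight line of the TCP; attitude=None keeps the orientation; speed is the mean speed in mm/s.
- move_j(angles): joint-space move.
- grip(opening, squeeze=None): finger opening in mm; squeeze is the grip in N (None keeps the last); returns when the fingers have stopped.
- wait(seconds).
- solve_ik(position, orientation): joint angles nearest the present ones, or None.
- get_obs(): the state.
- get_image(name): name is "side" or "top"; returns the picture (420x560x3 uint8, red, green, blue); there is no depth.
- get_calibration(name): a dict with "fx", "fy", "cx", "cy" (pixels), "D" ([k1, k2, p1, p2, k3] as OpenCV has them; the pictures are not rectified), "R" (3x3) and "t" (3): a world point X has camera coordinates R X + t. Camera axes: x right, y down, z forward; pixel columns grow to the right and rows downward; lengths in mm; the calibration is good to about 2 mm. A picture is of the moment at which its call begins. get_calibration takes no time and is no camera call.
A pose or a line that the arm cannot do raises Unreachable and nothing moves.
- sign_off(): hands the job in, once; it reports no verdict.
Trained networks look in the newest picture that a camera, given by its name, has taken for a name from the list of things; names that differ only in an ending like _2 or _b are one class to them, and where a whole thing is asked for, a point or a joint stands for the part that bears it (a point fixed in the world has none). Each returns a list of dicts, best first, with "score" (0 to 1); they miss things now and then, are a little off and sometimes report something else, mostly with a low value. They report only what shows in the picture. A call takes as long as a camera call. They do not tell look-alikes from the thing itself.
- spot_in(name, camera): "extent" ([centre column, centre row, width, height] in pixels, round what is visible of it).
- regions_of(name, camera): "region" (420x560 bool, what is visible of it) and "extent" ([centre column, centre row, width, height] in pixels, round what is visible of it).
The state is a dict: "t": time; "joint_pos": joint angles; "qvel": joint speeds; "effort": joint torques, N m; "tcp_pos": TCP position; "ee_rot": TCP orientation; "wrist_force": force on the tool from outside, world axes, zero at the start; "moment": the same for the moment, N m; "grip_width": finger opening in mm.
Only numpy, scipy, OpenCV 4.12 (cv2) and the standard library are available. Lean on these libraries where they do the work, as an engineer would, in place of code of your own. Each camera call takes 0.05 s, during which the arm holds its last target. There are 200 camera calls.

### The job

Take the sanding block that lies near the front edge of the table, left of the drawer (not the similar one far off by the vice), lay it flat in the empty red-lined compartment of the open drawer and let go of it. Then push the drawer fully home without slamming it. Leave the wax tin and the round wooden foot where they are.

Things in the scene. Friction and masses are not known exactly. Their poses are not given: they have to be found in the camera images.
- sanding_block: Loose sanding block, orange-brown and dark red, 57 mm (its x) by 96 mm (its y) by 32 mm high, 60 g. Origin at the centre of its underside, z up. It lies at one of two places on the table left of the drawer, turned up to 40 degrees either way. A black lamp head hangs over the table beyond, x 0.61 to 0.75, y -0.12 to 0.02, its underside 0.47 m up: keep the wrist clear of it.
- wax_tin: Bystander: round white tin with a lid, 69 mm across, 26 mm high, loose. Origin at the centre of its underside.
- wood_foot: Bystander: round wooden foot, 60 mm across, 18 mm high, loose. Origin at the centre of its underside.
- drawer_unit: Low blue one-drawer unit fixed to the table, 190 mm deep (its x), 280 mm wide (its y), 80 mm high. Origin at the centre of its underside, z up; its -x axis is the direction in which the drawer opens, roughly toward the robot.
- drawer (a joint): Drawer slide in m: 0 is fully shut, 0.15 fully open; it starts open by 0.125 to 0.15. Friction about 1.5 N, damping 5 N per m/s, no catch or spring; it stays where it is left.
- red_compartment (a point): Centre of the inner floor of the red-lined right-hand compartment (seen from the robot), moves with the drawer; axes parallel to the unit's. The compartment is 135 mm (x) by 127 mm (y) inside; its floor is 12 mm and its side and back walls' rims are 55 mm above the table; the drawer's front panel, 12 mm thick, reaches up to 76 mm. The left-hand compartment holds a fixed roll of masking tape.
- drawer_handle (a point): Middle of the drawer's steel bar handle, moves with the drawer; axes parallel to the unit's. The bar lies along y, 110 mm long, 45 mm above the table and 35 mm in front of the grey drawer front, which begins right behind it (+x). Pushing it along the unit's +x shuts the drawer.
Mind the look-alikes: they are no part of the job. What is shaped like the sanding_block but turquoise is not meant.

How it is judged (in metres and radians):
On the way:
1. the sanding block lies released and flat on the floor of the red-lined compartment while the drawer is still open by more than 80 mm (value of joint drawer above 0.08 m and x of sanding_block in the frame of red_compartment between -0.045 and 0.045 m and y of sanding_block in the frame of red_compartment between -0.045 and 0.045 m and angle between the z axis of sanding_block and the z axis of drawer_unit, either way round below 0.12 rad and contact force between the fingers and sanding_block below 0.1 N and contact force between drawer_unit and sanding_block above 0.1 N and linear speed of sanding_block below 0.02 m/s), for 0.2 s.
At the end, for the whole second after the job is handed in: The drawer is shut to within 6 mm, and the sanding block lies at rest and flat (within 7 degrees, either face up) in the red-lined compartment, its centre within 45 mm of the compartment's centre each way (value of joint drawer below 0.006 m and x of sanding_block in the frame of red_compartment between -0.045 and 0.045 m and y of sanding_block in the frame of red_compartment between -0.045 and 0.045 m and height (world z) of sanding_block below 0.055 m and angle between the z axis of sanding_block and the z axis of drawer_unit, either way round below 0.12 rad and linear speed of sanding_block below 0.02 m/s); the robot touches nothing.
It fails at once if the wax tin is moved by more than 25 mm (distance of wax_tin from where it was at the start of the episode above 0.025 m).
It fails at once if the wooden foot is moved by more than 25 mm (distance of wood_foot from where it was at the start of the episode above 0.025 m).
It fails at once if the drawer is slammed: it shuts faster than 0.6 m/s (velocity of joint drawer below -0.6 m/s).
It also fails if it takes over 54 s, if anything falls off the work surface, if the arm or the gripper's body presses on something with over 40 N, if the wrist force passes 120 N, or if a joint passes its speed limit or range.

## Working session

There is one attempt and no reset: what is moved stays moved. The work goes in short steps, each a Python script; the robot and the scene stay as the last script left them, time stands still between calls to the robot, and variables do not carry over. Pictures are saved under pics/ and viewed, about 8 in all and at most 12, crops included, and the job is handed in when it is done.

```bash
ls; mkdir -p pics; python3 - <<'E'
from station import *
import cv2,numpy as np
for c in("top","side"):
    im=get_image(c);cv2.imwrite(f"pics/{c}0.png",im[:,:,::-1])
    k=get_calibration(c);print(c,k)
    for n in("sanding_block","wax_tin","wood_foot","drawer_unit","drawer_handle","red_compartment"):
        print(n,[(round(d["score"],2),np.round(d["extent"]).tolist()) for d in spot_in(n,c)])
o=get_obs();print(o)
E
```

```text
pics
top {'fx': 434.2058997532002, 'fy': 434.2058997532002, 'cx': 280.87643942397705, 'cy': 206.357795897567, 'D': array([-0.03994485,  0.        ,  0.        ,  0.        ,  0.        ]), 'R': array([[-1.98926361e-02, -9.99802036e-01,  4.15707853e-04],
       [-9.94360352e-01,  1.97410396e-02, -1.04200678e-01],
       [ 1.04171844e-01, -2.48618958e-03, -9.94556205e-01]]), 't': array([ -22.51868333,  528.98141977, 1308.10093365])}
sanding_block [(0.77, [172.0, 264.0, 35.0, 29.0]), (0.71, [254.0, 229.0, 36.0, 24.0]), (0.63, [327.0, 200.0, 99.0, 94.0])]
wax_tin [(0.7, [201.0, 225.0, 18.0, 21.0])]
wood_foot [(0.83, [227.0, 180.0, 21.0, 14.0]), (0.7, [328.0, 201.0, 97.0, 97.0])]
drawer_unit [(0.59, [351.0, 172.0, 143.0, 144.0])]
drawer_handle [(0.65, [328.0, 200.0, 99.0, 97.0])]
red_compartment [(0.63, [326.0, 200.0, 97.0, 96.0])]
side {'fx': 395.0009067169295, 'fy': 395.0009067169295, 'cx': 278.36370513741264, 'cy': 212.88667773611334, 'D': array([-0.03314779,  0.        ,  0.        ,  0.        ,  0.        ]), 'R': array([[-0.93678606,  0.34979168,  0.00881211],
       [ 0.29277748, 
[... 426 characters left out ...]
tment [(0.94, [260.0, 192.0, 82.0, 85.0])]
{'t': 0.7, 'joint_pos': array([ 6.02073038e+01,  1.24242554e+01,  9.24395422e+01,  8.26422180e-04,
        7.51311079e+01, -6.42925049e+00]), 'qvel': array([ 0.04117706,  0.03220786, -0.07307144,  0.07354248, -0.03738298,
       -0.00970308]), 'effort': array([ 8.53827587e-04, -3.96732187e+01, -3.04171085e+01, -1.35491691e-04,
        6.40123762e-04,  3.61686105e-06]), 'tcp_pos': array([247.85020528, 573.79115857, 231.34834498]), 'ee_rot': array([-1.79999777e+02, -5.15185187e-03,  6.66363422e+01]), 'wrist_force': array([ 0.66743378, -0.20098358, -0.45620204]), 'moment': array([-0.05987043,  0.02367007, -0.03251015]), 'grip_width': 85.25533339674587}
```

```bash
python3 - <<'E'
import cv2,numpy as np
a=cv2.imread("pics/top0.png")[90:300,130:430];b=cv2.imread("pics/side0.png")[100:350,130:430]
cv2.imwrite("pics/t.png",cv2.resize(a,None,fx=2.66,fy=2.66,interpolation=cv2.INTER_CUBIC));cv2.imwrite("pics/s.png",cv2.resize(b,None,fx=2.4,fy=2.4,interpolation=cv2.INTER_CUBIC))
E
```

```text
(no output)
```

View pics/t.png

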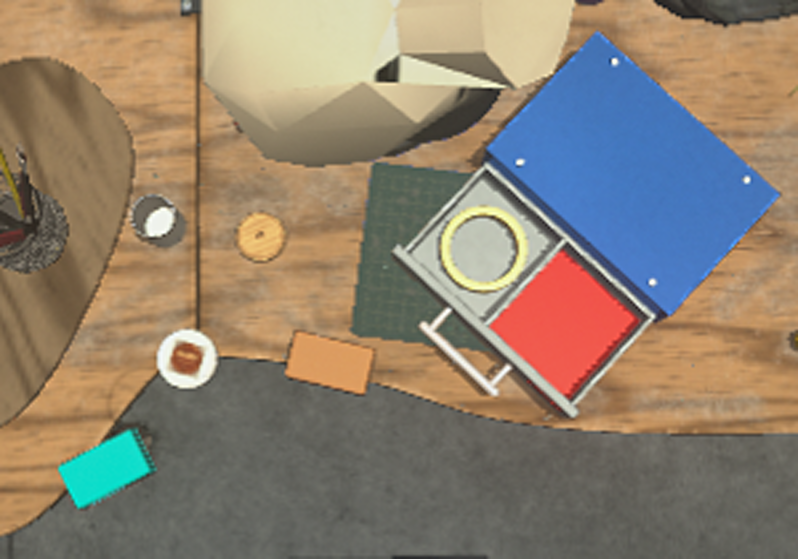

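View pics/s.png

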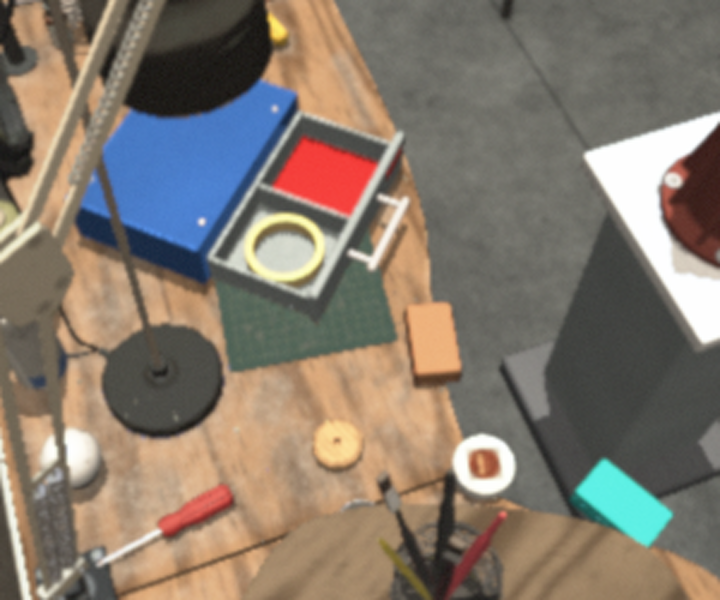

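Top view: the orange block is at about (254,226) px, with the tin to its left at (200,225) and the foot at (228,179). The drawer is open toward the lower left, with its red compartment at about (341,212). The turquoise look-alike is at (170,266). Next I measure these positions.

```bash
cat > h.py <<'E'
import cv2,numpy as np
from station import *
def ray(c,uv,z):
    k=get_calibration(c);K=np.array([[k["fx"],0,k["cx"]],[0,k["fy"],k["cy"]],[0,0,1]])
    p=cv2.undistortPoints(np.float64(uv).reshape(-1,1,2),K,k["D"]).reshape(-1,2)
    R,t=np.array(k["R"]),np.array(k["t"]);C=-R.T@t
    d=np.c_[p,np.ones(len(p))]@R
    return C+d*((z-C[2])/d[:,2])[:,None]
def orange(im):
    h=cv2.cvtColor(im,cv2.COLOR_RGB2HSV);return cv2.inRange(h,(7,125,150),(14,220,255))
def rect(c,box,z):
    im=get_image(c);m=orange(im);x0,y0,x1,y1=box
    w=np.zeros_like(m);w[y0:y1,x0:x1]=m[y0:y1,x0:x1]
    n,l,s,_=cv2.connectedComponentsWithStats(w);i=1+np.argmax(s[1:,4])
    v,u=np.where(l==i)
    P=ray(c,np.c_[u,v],z)[:,:2]
    return cv2.minAreaRect(P.astype(np.float32)),P.mean(0),len(u)
E
python3 - <<'E'
from h import *
np.set_printoptions(precision=1,suppress=True)
print("block top",rect("top",(230,205,280,250),32));print("block side",rect("side",(290,215,330,265),32))
T=lambda l:np.array(l)/2.66+[130,90]
S=lambda l:np.array(l)/2.4+[130,100]
U=ray("top",T([(487,152),(598,32),(780,193),(667,317)]),80)[:,:2];print("unit corners FL,BL,BR,FR\n",U,U.mean(0))
for a,b in((0,1),(1,2),(3,2),(0,3)):
    d=U[b]-U[a];print(np.linalg.norm(d),np.degrees(np.arctan2(d[1],d[0])))
F=ray("top",T([(396,248),(571,414)]),76)[:,:2];print("front",F)
print("front side",ray("side",S([(315,300),(402,135)]),76)[:,:2])
H=ray("top",T([(424,325),(494,391)]),45)[:,:2];print("handle",H,np.linalg.norm(H[0]-H[1]),H.mean(0))
print("handle side",ray("side",S([(374,267),(407,200)]),45)[:,:2])
for c in("top","side"):
    im=get_image(c);h=cv2.cvtColor(im,cv2.COLOR_RGB2HSV)
    m=((h[...,0]<5)|(h[...,0]>174))&(h[...,1]>170)&(h[...,2]>150)
    w=np.zeros_like(m);bx=(300,160,390,260) if c=="top" else (230,140,300,200)
    w[bx[1]:bx[3],bx[0]:bx[2]]=m[bx[1]:bx[3],bx[0]:bx[2]]
    v,u=np.where(w);print("red",c,cv2.minAreaRect(ray(c,np.c_[u,v],12)[:,:2].astype(np.float32)))
print("tin",ray("top",[[201,225]],26),ray("side",[[331,293]],26),"foot",ray("top",[[227.5,179.5]],18))
E
```

```text
block top (((469.6583251953125, 51.21286392211914), (94.04192352294922, 53.282997131347656), 74.88811492919922), array([464.5,  61.2]), 154)
block side (((491.4516296386719, 56.968666076660156), (44.47157669067383, 102.21080780029297), 12.211200714111328), array([489.4,  63.1]), 82)
unit corners FL,BL,BR,FR
 [[ 699.7 -133.1]
 [ 837.6 -264.1]
 [ 646.6 -462.7]
 [ 508.7 -328.3]] [ 673.1 -297. ]
190.25329464793865 -43.5438123417745
275.4773936436837 -133.87885390106607
192.6113116013857 -44.26981510347042
273.0607651425567 -134.37337953414024
front [[ 592.8  -28.3]
 [ 403.5 -218.1]]
front side [[ 591.7  -18.6]
 [ 403.4 -214.5]]
handle [[ 508.4  -58.5]
 [ 431.7 -136.2]] 109.16677596042676 [470.  -97.3]
handle side [[ 503.1  -55.1]
 [ 426.6 -135.5]]
red top ((511.4213562011719, -222.62991333007812), (122.98945617675781, 123.50363159179688), 45.75202941894531)
red side ((503.58184814453125, -238.22825622558594), (92.0749740600586, 111.88824462890625), 45.83498764038086)
tin [[475.9 213.3  26. ]] [[477.6 216.2  26. ]] foot [[617.  131.8  18. ]]
```

```bash
python3 - <<'E'
from h import *
import station
np.set_printoptions(precision=1,suppress=True)
print({n:getattr(station,n) for n in dir(station) if not n.startswith('_') and isinstance(getattr(station,n),(int,float))})
P=ray("top",np.array([(295,330),(376,347),(363,394),(287,376)])/2.66+[130,90],32)[:,:2];print(P,P.mean(0),cv2.minAreaRect(P.astype(np.float32)))
P=ray("side",np.array([(408,305),(450,303),(461,375),(416,379)])/2.4+[130,100],32)[:,:2];print(P,P.mean(0),cv2.minAreaRect(P.astype(np.float32)))
for c,e in(("top",(254,228)),("side",(309,242))):
    get_image(c)
    for d in regions_of("sanding_block",c):
        if np.hypot(d["extent"][0]-e[0],d["extent"][1]-e[1])<12:
            v,u=np.where(d["region"]);Q=ray(c,np.c_[u,v],32)[:,:2]
            print(c,len(u),Q.mean(0),cv2.minAreaRect(Q.astype(np.float32)))
for yaw in (-15,75,165,-105): print(yaw,solve_ik([470,58,120],[180,0,yaw]))
for yaw in (-44,46,136,-134): print(yaw,solve_ik([509,-224,120],[180,0,yaw]))
E
```

```text
{'grasp_offset': 18.700000000000003}
[[506.7  89.8]
 [485.3  -3.1]
 [431.7  12.8]
 [454.   99.5]] [469.4  49.8] ((468.8006896972656, 49.65202713012695), (95.31230163574219, 55.78037643432617), 76.99888610839844)
[[480.6   2.6]
 [431.5  17.7]
 [458.  111. ]
 [509.2  97.6]] [469.8  57.2] ((469.59210205078125, 57.690467834472656), (99.19580841064453, 52.89891815185547), 73.25900268554688)
top 600 [469.1  52.2] ((469.1863098144531, 52.28890609741211), (97.2471923828125, 57.712005615234375), 74.88819885253906)
side 707 [474.   59.8] ((473.337158203125, 58.66786575317383), (109.93391418457031, 61.07110595703125), 74.313232421875)
-15 [ -1.5   1.3 117.7  -0.   61.   13.5]
75 [ -1.5   1.3 117.7  -0.   61.  -76.5]
165 None
-105 [ -1.5   1.3 117.7   0.   61.  103.5]
-44 [-31.   11.2 106.8  -0.   62.   13. ]
46 [-31.   11.2 106.8  -0.   62.  -77. ]
136 None
-134 [-31.   11.2 106.8   0.   62.  103. ]
```

```bash
python3 - <<'E'
from h import *
np.set_printoptions(precision=1,suppress=True)
a=[180,0,-15]
move_l([190,400,250],speed=250)
goto([470,53,150],a);grip(85)
move_l([470,53,4],speed=100)
print(get_obs()["wrist_force"])
grip(40,30);o=get_obs();print(o["grip_width"],o["wrist_force"],o["t"])
move_l([470,53,160],speed=120)
o=get_obs();print(o["grip_width"],o["tcp_pos"],o["wrist_force"],o["t"])
cv2.imwrite("pics/g.png",np.hstack([cv2.resize(get_image(c)[y:y+150,x:x+150,::-1],None,fx=2.6,fy=2.6) for c,x,y in(("top",190,140),("side",240,150))]))
E
```

```text
[-0.4  0.7  0.7]
53.952312683469955 [-0.4 -0.9  3.4] 5.875
54.467931176590575 [469.2  53.  159. ] [ 0.4 -0.5 -1.2] 7.325
```

View pics/g.png

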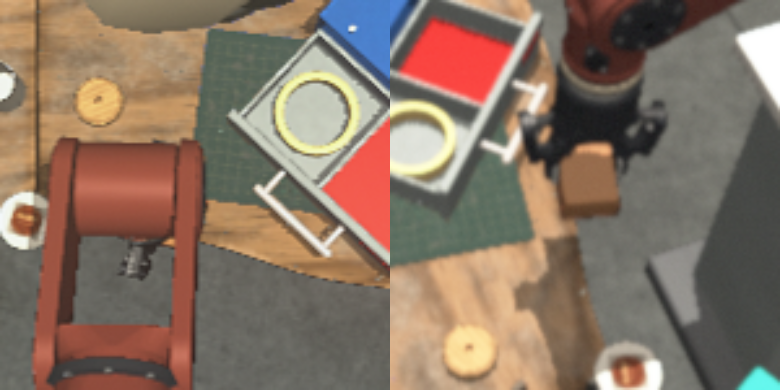

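The side view shows the block held level between the fingers. Next I place it.

```bash
python3 - <<'E'
from h import *
np.set_printoptions(precision=1,suppress=True)
a=[180,0,-44.2];p=[509.5,-223.5]
goto(p+[165],a)
print(get_obs()["grip_width"])
move_l(p+[45],speed=100);print(get_obs()["wrist_force"])
move_l(p+[18],speed=40);print(get_obs()["wrist_force"],get_obs()["tcp_pos"])
grip(74);wait(.3)
move_l(p+[190],speed=120)
# clear, in front of the handle
goto([400,-20,200],a);wait(.4)
print(get_obs()["t"])
cv2.imwrite("pics/p.png",np.hstack([cv2.resize(get_image(c)[y:y+150,x:x+150,::-1],None,fx=2.6,fy=2.6) for c,x,y in(("top",260,130),("side",200,120))]))
E
```

```text
54.647933052218086
[ 0.  -0.2 -0.1]
[ 0.8 -0.5 -0.3] [ 509.6 -223.6   18. ]
14.225
```

View pics/p.png

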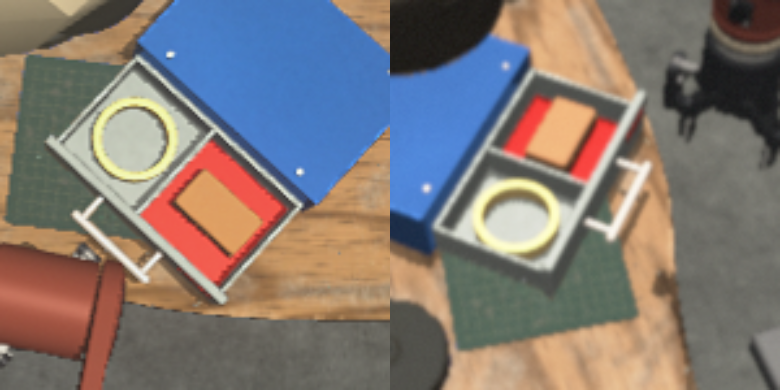

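The block lies flat and centred in the red compartment, released, with the drawer still open about 140 mm. Next I push the handle.

```bash
python3 - <<'E'
from h import *
np.set_printoptions(precision=1,suppress=True)
a=[180,0,45.8];u=np.array([np.cos(np.radians(-44.2)),np.sin(np.radians(-44.2))]);h=np.array([468.5,-97])
P=lambda s,z=32:list(h+s*u)+[z]
grip(0);goto(P(-50,180),a);move_l(P(-50),speed=120)
f=lambda:get_obs()["wrist_force"][:2]@u
s=-50
move_l(P(-25),speed=60);print("pre",f())
move_l(P(95),speed=70);print("95",f(),get_obs()["t"])
s=95
while s<150:
    s+=3;move_l(P(s),speed=40);F=f();print(s,round(F,1),end="; ")
    if F<-10:break
o=get_obs();print(o["tcp_pos"],o["t"])
cv2.imwrite("pics/d.png",np.hstack([cv2.resize(get_image(c)[y:y+150,x:x+150,::-1],None,fx=2.6,fy=2.6) for c,x,y in(("top",260,130),("side",200,120))]))
E
```

```text
pre -0.6988011673131852
95 -1.3571298262349647 20.2917
98 -1.5; 101 0.2; 104 0.1; 107 0.3; 110 -0.2; 113 0.0; 116 -1.1; 119 -0.5; 122 0.6; 125 0.3; 128 -0.4; 131 -5.5; 134 -10.7; [ 561.1 -187.2   31.4] 23.5417
```

View pics/d.png

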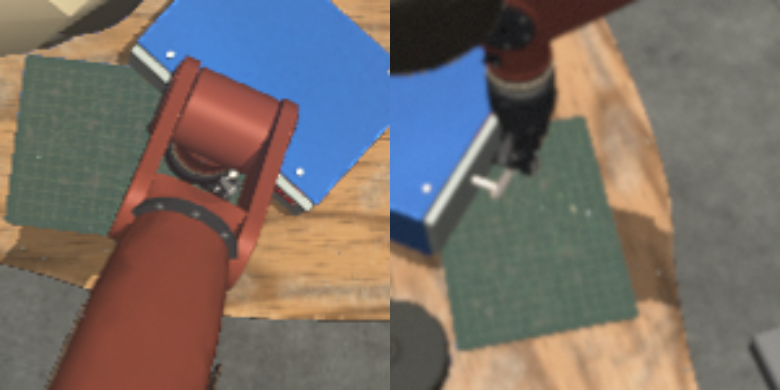

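The drawer looks shut, with the force rising against a stop. I'll push a little firmer, back off and check.

```bash
python3 - <<'E'
from h import *
np.set_printoptions(precision=1,suppress=True)
u=np.array([np.cos(np.radians(-44.2)),np.sin(np.radians(-44.2))]);h=np.array([468.5,-97])
P=lambda s,z=32:list(h+s*u)+[z]
for s in(137,140):
    move_l(P(s),speed=30);wait(.2);o=get_obs();print(s,o["wrist_force"][:2]@u,(o["tcp_pos"][:2]-h)@u)
move_l(P(80),speed=80);move_l(P(80,200),speed=150);goto([330,150,250],[180,0,45.8]);wait(.5)
o=get_obs();print(o["wrist_force"],o["t"])
a=get_image("top");print("tin,foot",[spot_in(n,"top")[:1] for n in("wax_tin","wood_foot")])
b=get_image("side")
cv2.imwrite("pics/e.png",np.hstack([cv2.resize(i[y:y+150,x:x+150,::-1],None,fx=2.6,fy=2.6) for i,x,y in((a,285,90),(b,160,120))]))
E
```

```text
137 -16.080990421283573 129.20057295954328
140 -21.831039332092104 129.20103448152645
[ 0.1  0.3 -0.1] 28.575
tin,foot [[{'extent': [200.6, 227.2, 16.9, 20.2], 'score': 0.78}], [{'extent': [228.2, 180.7, 16.9, 19.5], 'score': 0.63}]]
```

View pics/e.png

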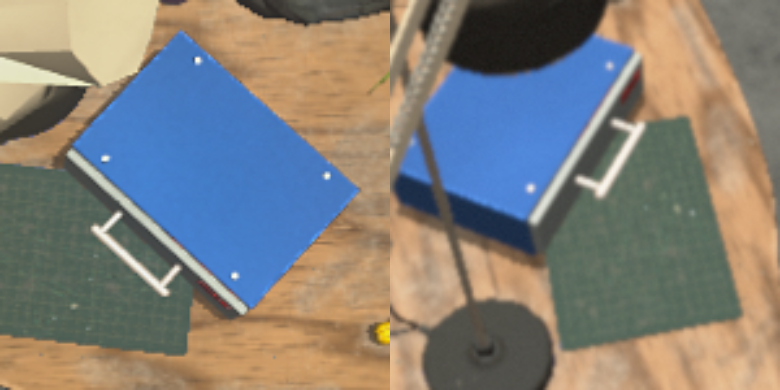

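```bash
python3 -c "
from station import *
sign_off()"
```

```text
the job is handed in; nothing more can be done
```

I laid the orange sanding block flat near the middle of the red-lined compartment and released it with the drawer still open by about 140 mm. I then pushed the drawer shut by its handle at about 70 mm/s, slowing towards the end, and handed the job in at about 29 s.

**Drawer:** it reached a hard stop. The tool stayed at 129.2 mm of travel while the push rose from 16 to 22 N, and both cameras showed the front panel against the unit with no gap.

**Bystanders:** in the top image, the wax tin and wooden foot were within about 2 pixels of where they started.

**Robot:** it was clear of everything at the end, with the wrist force near zero.

**Not confirmed:**
- I couldn't see the block once the drawer was shut; its place there rests on the picture taken just after release.
- My two camera measurements of the block's position differed by about 6 mm before the grasp. That was within tolerance.

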